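# Set a board against the hidden length stop

## Robot

A 6-joint arm with a two-finger parallel gripper is mounted at the origin on the work surface. World frame = base frame: x ahead of the robot, y to its left, z up, the work surface at z = 0. Lengths are in m, angles in degrees, forces in N, time in s.
With the tool pointing down it reaches from about 0.325 to 0.775 m from the base axis. Payload 5.5 kg.
Tool frame: the origin (TCP) lies at the very end of the fingers, on their centre line; the grasp point (between the pads) lies 19 mm behind it; z points along the fingers, y is the line along which they close (so a half turn about z gives the same grasp; the last joint's range is limited). The gripper opens to 88 mm and grips with 3 to 60 N. Pads are 20 mm wide; open, the fingers measure 115 mm over their backs; the gripper's body (75 mm by 178 mm) begins 61 mm behind the grasp point.
Start: joints at [60.063, 5.22, 70.514, -0, 104.267, -3.249], TCP at [0.269, 0.536, 0.223] pointing down, gripper open.
Joint ranges: [-164.24, 164.24], [-49.07, 125.15], [9.68, 141.18], [-86.29, 266.29], [3.28, 154.24], [-151.56, 151.56]. Speed limits (degrees/s): [147.25, 147.25, 172.46, 180, 180, 180].

## Interface

Orientations are given as [roll, pitch, yaw] about the fixed x, y, z axes, in that order (R = Rz(yaw) Ry(pitch) Rx(roll)).
In Python, from workcell import reach, servo_line, set_joints, command_gripper, hold, solve_ik, observe, grab_frame, camera_params, MotionError, sign_off gives the robot as it stands. The module is installed in compiled form; this text tells all that it offers. Calls block until the motion is done:
- reach(position, orientation): joint-space move of the TCP to a pose.
- servo_line(position, rot=None, vel=0.15, guard=None): straight line of the TCP; rot=None keeps the orientation; vel is the mean speed in m/s. With guard (N) it stops when the force on the tool has changed by that much, and returns True; else False.
- set_joints(angles): joint-space move.
- command_gripper(opening): finger opening in m; the grip force is fixed at half the most; returns when the fingers have stopped.
- hold(seconds).
- solve_ik(position, orientation): joint angles nearest the present ones, or None.
- observe(): the state.
- grab_frame(name): name is "scene" or "top" or "wrist"; returns the picture (480x640x3 uint8, blue, green, red); there is no depth.
- camera_params(name): a dict with "K" (3x3 intrinsics, pixels), "view" (4x4, takes a point from world to camera coordinates). Camera axes: x right, y down, z forward; pixel columns grow to the right and rows downward; lengths in m; the calibration is good to about 2 mm. A picture is of the moment at which its call begins: read the wrist's pose just before it. camera_params takes no time and is no camera call; for the wrist camera it gives the pose at the moment of the call.
A pose or a line that the arm cannot do raises MotionError and nothing moves.
- sign_off(): hands the job in; it is judged then, once.
The state is a dict: "t": time; "q": joint angles; "dq": joint speeds; "tau": joint torques, N m; "ee_pos": TCP position; "tool_rot": TCP orientation; "ft_force": force on the tool from outside, world axes, zero at the start; "moment": the same for the moment, N m; "width": finger opening in m; "grip_force": force on a finger pad.
Only numpy, scipy, OpenCV 4.12 (cv2) and the standard library are available. Lean on these libraries where they do the work, as an engineer would, in place of code of your own. Each camera call takes 0.05 s, during which the arm holds its last target. There are 200 camera calls.

## Task

Make the little cut-off saw safe and set the next board in it: pull the safety plug out of the switch box and leave it in the wooden tray. Then push the board along its channel into the hood until you feel it come up against the length stop hidden inside, gently, without shoving the stop out of its setting, and finally press the hold-down clamp's arm down until it lies on the board. Do not knock over the glue jar.

Things in the scene. Friction and masses are not known exactly. Their poses are not given: they have to be found in the camera images.
- station: Fixed cut-off saw station, wooden base 150 x 490 x 20 mm. Origin at bench height under the channel's centre line; +y runs along the channel into the grey hood. Channel floor 20 mm above the bench, aluminium side rails 14 mm higher, 53 mm apart, from y = -250 to 80 mm. Hood: y = 80 to 226, 104 mm wide, top 96 mm above the bench; a motor sticks out of its +x side.
- mouth (a point): Middle of the hood's opening, on the channel floor. The stop's face lies somewhere 20 to 80 mm inside, out of sight; where is not known.
- board: Plain pale wooden board 50 x 200 x 25 mm (x, y, z), about 0.3 kg, loose, lying in the channel. Origin at the centre of its underside; its +y end points to the hood. It slides with 1 to 3 N.
- push_end (a point): Centre of the board's end face away from the hood, where it is pushed (12.5 mm above the channel floor).
- feeler (a joint): A sprung feeler pin 10 mm thick that stands 5 mm out of the stop's face inside the hood: 0 when free, about 0.005 m when the board is fully up against the stop. Its spring is weak (0.5 N).
- stop (a joint): How far the hidden stop has been shoved from its setting, in m, starting at 0. It is held by friction and slips when pushed with more than about 15 N.
- clamp (a joint): Hold-down clamp: angle of its steel arm above level, rad; starts raised 0.55 to 0.85. At 0 its rubber pad lies on the board. Hinge along y at station x = 65, y = 45 mm, 56 mm above the bench; the arm, 115 mm long, 18 wide, reaches across the channel to the station's -x. A stiff hinge keeps it where it is left; 2 to 3 N at the tip moves it.
- clamp_tip (a point): Top of the clamp arm's black cross grip (22 mm thick, 28 mm along y), 115 mm from the hinge; press here.
- plug: Black safety plug, 70 g: grip block 36 x 26 x 40 mm (x, y, z) with a 40 x 30 mm flange 6 mm thick at its foot, steel stem 23 mm long below. Origin at the centre of the flange's underside, z up along the grip. Sprung jaws hold it in the switch box; pull straight up with 10 to 15 N.
- socket (a point): Middle of the socket's mouth on top of the switch box, a grey box 90 x 90 x 60 mm fixed to the bench; its axes are the box's.
- tray: Open dark wooden tray 150 x 130 x 30 mm (x, y, z), walls and floor about 6 mm, fixed. Origin at the centre of its underside.
- gluejar: White glue jar 64 mm thick, 90 mm tall, standing loose; origin at the centre of its underside.
There are look-alikes about, which are no part of the job. Leave any blue or green look-alike of the board alone.

How it is judged:
By the outcome, as a careful person would: the job done as asked, in the order asked, and still so for the second after the job is handed in, with the robot touching nothing.
It also fails if it takes over 72 s, if anything falls off the work surface, if the arm or the gripper's body presses on something with over 40 N, if the wrist force passes 120 N, or if a joint passes its speed limit or range.

## Working session

There is one attempt and no reset: what is moved stays moved. The work goes in short steps, each a Python script; the robot and the scene stay as the last script left them, time stands still between calls to the robot, and variables do not carry over. Pictures are saved under pics/ and viewed, at most 10 in all, crops included, and the job is handed in when it is done.

```bash
mkdir -p pics
python3 - <<'E'
from workcell import *
import cv2
for n in ("top","scene"):
    cv2.imwrite(f"pics/{n}0.png",grab_frame(n)); c=camera_params(n); print(n,c["K"].round(1).tolist() if hasattr(c["K"],'round') else c["K"],c["view"])
s=observe();print(s["t"],s["tool_rot"],s["width"])
E
```

```text
top [[592.8, 0.0, 312.1], [0.0, 592.8, 241.8], [0.0, 0.0, 1.0]] [[-1.83619388e-02 -9.99735602e-01  1.38406784e-02  1.58042889e-04]
 [-9.88786170e-01  1.61054018e-02 -1.48467256e-01  4.49521249e-01]
 [ 1.48205092e-01 -1.64116181e-02 -9.88820464e-01  1.41776581e+00]
 [ 0.00000000e+00  0.00000000e+00  0.00000000e+00  1.00000000e+00]]
scene [[433.4, 0.0, 320.9], [0.0, 433.4, 237.2], [0.0, 0.0, 1.0]] [[ 0.20445114  0.97884937 -0.0073244  -0.07914284]
 [ 0.75209791 -0.16187022 -0.63886365 -0.28905522]
 [-0.62653689  0.12510774 -0.76928511  1.2687941 ]
 [ 0.          0.          0.          1.        ]]
0.1 [-1.79901140e+02 -4.50507112e-03  1.53313087e+02] 0.08798667006802542
```

View pics/top0.png

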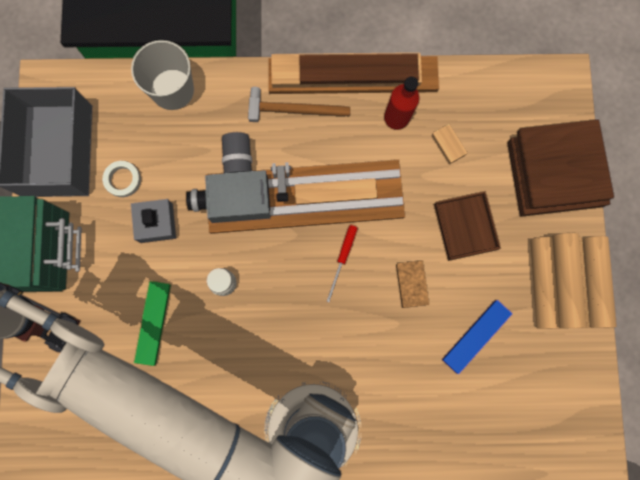

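View pics/scene0.png

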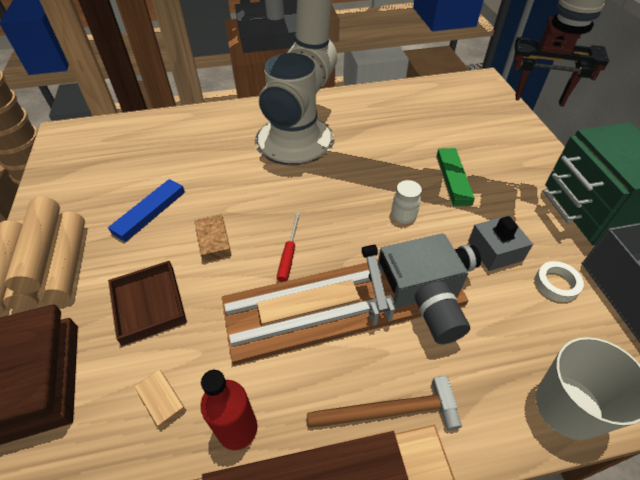

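The top view shows the following:
- The station runs from (207,230) to (402,162), with the hood at (237,195) and the board at (335,190).
- The switch box and black plug are at (152,217), the tray at (467,225) and the glue jar at (221,281).
- Board candidates are the pale one in the channel (335,190), the green one (152,322), the blue one (477,336) and a small pale offcut (449,144). The one in the channel fits the description.
- The only open tray of about 150x130 mm is at (467,225). The stack at (560,165) is solid, and the bin at (45,140) is grey.

Next I'll enlarge this to confirm.

```bash
cat > h.py <<'E'
import numpy as np, cv2
from workcell import *
def pix(n,p,c=None):
    c=c or camera_params(n); q=np.array(c["view"])@np.r_[p,1]; u=np.array(c["K"])@q[:3]; return u[:2]/u[2]
def ray(n,uv,z,c=None):
    c=c or camera_params(n); V=np.array(c["view"]); R=V[:3,:3]; o=-R.T@V[:3,3]
    d=R.T@np.linalg.inv(np.array(c["K"]))@np.r_[uv,1]; return o+d*(z-o[2])/d[2]
E
python3 - <<'E'
import cv2,numpy as np
t=cv2.imread("pics/top0.png");s=cv2.imread("pics/scene0.png")
a=cv2.resize(t[125:300,115:435],(800,438),interpolation=cv2.INTER_CUBIC)
cv2.imwrite("pics/ct.png",a)
b=cv2.resize(s[200:370,215:545],(800,412),interpolation=cv2.INTER_CUBIC)
cv2.imwrite("pics/cs.png",b)
E
```

```text
(no output)
```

View pics/ct.png

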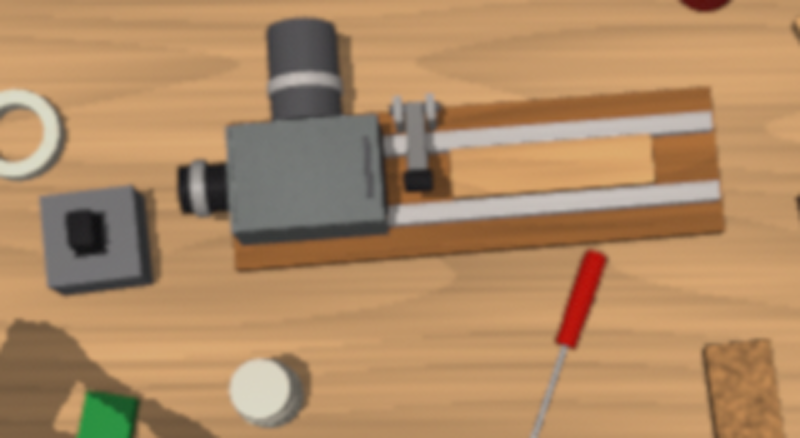

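View pics/cs.png

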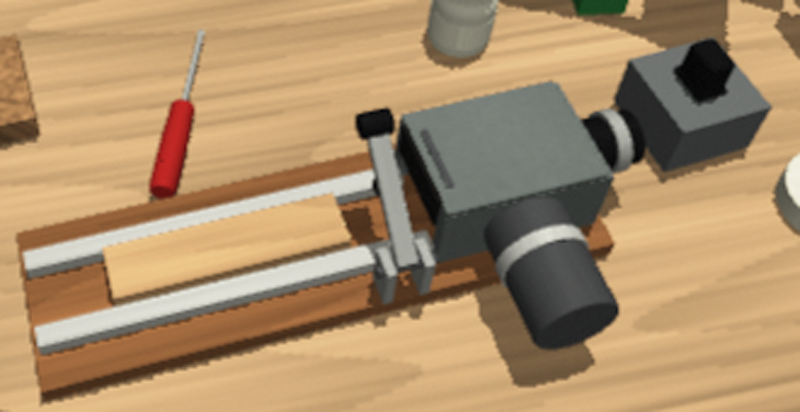

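Confirmed: the clamp's black tip is at top px (282,197), the plug at (150,218), the board's free end at (376,189), and the rail ends at (400,174) and (403,202).

Run:
```python
from h import *
np.set_printoptions(precision=4,suppress=True)
t=cv2.imread("pics/top0.png").astype(int);b,g,r=t[...,0],t[...,1],t[...,2]
def comps(m,roi):
    k=np.zeros(m.shape,np.uint8);x0,y0,x1,y1=roi;k[y0:y1,x0:x1]=m[y0:y1,x0:x1]
    n,l,s,c=cv2.connectedComponentsWithStats(k); return [(l==i).astype(np.uint8) for i in range(1,n) if s[i,4]>60]
def rect(m):
    c=max(cv2.findContours(m,cv2.RETR_EXTERNAL,cv2.CHAIN_APPROX_NONE)[0],key=cv2.contourArea);return cv2.minAreaRect(c)
mx=np.maximum(np.maximum(b,g),r);mn=np.minimum(np.minimum(b,g),r)
def show(nm,m,roi,z):
    for k in comps(m,roi):
        q=cv2.boxPoints(rect(k));w=np.array([ray("top",u,z) for u in q])
        e=np.diff(w,axis=0)[:2];print(nm,q.round(1).tolist(),"ctr",w.mean(0),"sides",np.linalg.norm(e,axis=1),"ang",np.degrees(np.arctan2(e[:,1],e[:,0])))
show("rails",(mn>150)&(mx-mn<40),(265,160,410,220),.034)
show("tray",(mx<110)&(r>b+5),(425,185,510,265),.03)
show("boxtop",(mx<130)&(mn>75)&(mx-mn<25),(125,190,178,245),.06)
show("plug",(mx<45),(125,190,178,245),.106)
show("tip",(mx<50),(272,185,295,205),.12)
show("jar",(mn>170)&(mx-mn<40),(200,262,240,300),.09)
show("board",(r>190)&(r-b>60)&(r-b<140),(290,172,385,210),.045)
for n,u,z in (("box TL",(131,203.4),.06),("TR",(169,199.6),.06),):print(n,ray("top",u,z))
print("railends",ray("top",(399.9,173.2),.034),ray("top",(403,201.4),.034))
w=camera_params("wrist");print(np.linalg.inv(np.array(w["view"])),w["K"]); print(observe()["ee_pos"])
print("top cam",np.linalg.inv(camera_params("top")["view"])[:3,3])
```

```text
rails [[287.79998779296875, 177.8000030517578], [398.70001220703125, 169.3000030517578], [399.20001220703125, 175.8000030517578], [288.29998779296875, 184.39999389648438]] ctr [ 0.6117 -0.0892  0.034 ] sides [0.2779 0.0169] ang [ -86.3204 -178.013 ]
rails [[272.6000061035156, 207.0], [401.70001220703125, 196.89999389648438], [402.20001220703125, 203.6999969482422], [273.1000061035156, 213.89999389648438]] ctr [ 0.5393 -0.0724  0.034 ] sides [0.3208 0.0173] ang [ -86.3041 -177.9403]
tray [[432.8999938964844, 202.8000030517578], [485.20001220703125, 189.6999969482422], [499.79998779296875, 248.3000030517578], [447.6000061035156, 261.3999938964844]] ctr [ 0.4849 -0.3902  0.03  ] sides [0.1361 0.1506] ang [ -76.7129 -169.6542]
boxtop [[130.89999389648438, 203.10000610351562], [167.8000030517578, 199.39999389648438], [171.5, 236.0], [134.60000610351562, 239.60000610351562]] ctr [0.5061 0.3791 0.06  ] sides [0.0891 0.0903] ang [ -84.9992 -173.4446]
plug [[141.5, 210.3000030517578], [155.0, 208.60000610351562], [157.0, 224.89999389648438], [143.60000610351562, 226.60000610351562]] ctr [0.50
[... 292 characters left out ...]
136 0.09  ] sides [0.0512 0.0512] ang [ -90.9702 -179.8625]
board [[295.1000061035156, 184.10000610351562], [374.79998779296875, 177.89999389648438], [376.20001220703125, 196.8000030517578], [296.5, 202.89999389648438]] ctr [ 0.5747 -0.068   0.045 ] sides [0.1975 0.0476] ang [ -86.338  -177.6617]
box TL [0.5463 0.4286 0.06  ]
TR [0.5543 0.3372 0.06  ]
railends [ 0.6188 -0.23    0.034 ] [ 0.5468 -0.2348  0.034 ]
[[ 0.45    0.8523  0.2667  0.1959]
 [ 0.893  -0.4287 -0.1369  0.5732]
 [-0.0023  0.2997 -0.954   0.3838]
 [ 0.      0.      0.      1.    ]] [[407.0707   0.     317.4001]
 [  0.     407.0707 238.6731]
 [  0.       0.       1.    ]]
[0.2694 0.5358 0.2216]
top cam [0.2344 0.0162 1.4687]
```

Run:
```python
from h import *
np.set_printoptions(precision=4,suppress=True)
command_gripper(0.06)
reach([0.503,0.375,0.2],[180,0,-175]); hold(.2)
c=camera_params("wrist");im=grab_frame("wrist");cv2.imwrite("pics/w1.png",im)
np.savez("pics/w1.npz",K=c["K"],view=c["view"])
print(observe()["t"],observe()["ee_pos"],observe()["ft_force"])
im=im.astype(int);m=(im.max(2)<40).astype(np.uint8)
n,l,s,ce=cv2.connectedComponentsWithStats(m)
for i in range(1,n):
    if s[i,4]>300:
        k=(l==i).astype(np.uint8);q=cv2.boxPoints(cv2.minAreaRect(cv2.findContours(k,0,1)[0][0]));print(s[i],q.round(0).tolist())
print("pred top ctr",pix("wrist",[.5032,.3743,.106]),"pred tcp",pix("wrist",[.503,.375,.2]))
```

```text
2.075 [0.5023 0.3759 0.2003] [-0.4425  0.9476  1.2658]
[ 601   31   39   70 1548] [[601.0, 99.0], [622.0, 26.0], [652.0, 35.0], [632.0, 108.0]]
[599 110  41 118 734] [[599.0, 226.0], [635.0, 109.0], [641.0, 111.0], [605.0, 228.0]]
[ 570  112   42  100 1360] [[569.0, 210.0], [598.0, 109.0], [611.0, 113.0], [582.0, 214.0]]
[ 611  136   29   95 1441] [[611.0, 136.0], [639.0, 136.0], [639.0, 230.0], [611.0, 230.0]]
[ 306  206   40   64 2453] [[306.0, 206.0], [345.0, 206.0], [345.0, 269.0], [306.0, 269.0]]
[ 555  221   46   67 1511] [[549.0, 276.0], [567.0, 219.0], [603.0, 230.0], [585.0, 287.0]]
[ 131  236   43  112 2714] [[129.0, 347.0], [132.0, 235.0], [173.0, 236.0], [170.0, 348.0]]
[ 591  240   49   80 2544] [[586.0, 306.0], [606.0, 234.0], [654.0, 247.0], [634.0, 319.0]]
[ 185  243   34   61 1830] [[185.0, 243.0], [218.0, 243.0], [218.0, 303.0], [185.0, 303.0]]
[    0   285   640   195 48043] [[0.0, 479.0], [0.0, 285.0], [639.0, 285.0], [639.0, 479.0]]
[187 403 132   5 347] [[187.0, 403.0], [318.0, 403.0], [318.0, 407.0], [187.0, 407.0]]
pred top ctr [315.3125 242.4642] pred tcp [315.8175 307.8372]
```

View pics/w1.png

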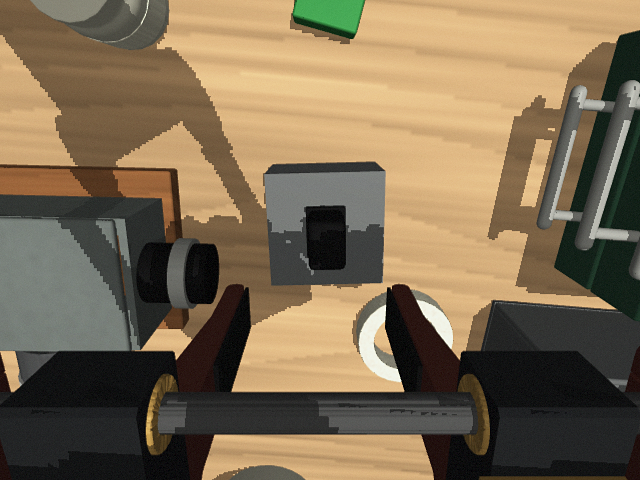

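The wrist view shows the plug at px (306–345, 206–269) standing on the box top at (265–385, 165–285). It is square to the gripper, slightly off to the +col (-y... to be computed) side.

Run:
```python
from h import *
np.set_printoptions(precision=4,suppress=True)
f=np.load("pics/w1.npz");c={k:f[k] for k in f}
for u,z in (((306,269),.106),((345,269),.106),((306,206),.106),((345,206),.106),((306,206),.066),((345,206),.066),((271,285),.06),((383,283),.06),((265,172),.06),((385,172),.06)):print(u,z,ray("w",u,z,c))
```

```text
(306, 269) 0.106 [0.5225 0.3698 0.106 ]
(345, 269) 0.106 [0.5202 0.3961 0.106 ]
(306, 206) 0.106 [0.4791 0.3663 0.106 ]
(345, 206) 0.106 [0.4768 0.3914 0.106 ]
(306, 206) 0.066 [0.4882 0.366  0.066 ]
(345, 206) 0.066 [0.4857 0.3949 0.066 ]
(271, 285) 0.06 [0.5571 0.3429 0.06  ]
(383, 283) 0.06 [0.5475 0.4328 0.06  ]
(265, 172) 0.06 [0.4666 0.3336 0.06  ]
(385, 172) 0.06 [0.4588 0.4222 0.06  ]
```

Run:
```python
from h import *
np.set_printoptions(precision=4,suppress=True)
x,y=.504,.380
servo_line([x,y,.15],rot=[180,0,-174],vel=.1)
print(servo_line([x,y,.071],vel=.08,guard=8),observe()["ee_pos"])
f0=np.array(observe()["ft_force"])
command_gripper(0.0);hold(.2)
s=observe();print(s["t"],s["width"],s["grip_force"],np.array(s["ft_force"])-f0,s["ee_pos"])
```

```text
False [0.5044 0.3803 0.0719]
4.6833 0.02608457660819963 29.901609420776367 [-1.0951  5.5976  2.6395] [0.504  0.3809 0.0716]
```

Run:
```python
from h import *
np.set_printoptions(precision=4,suppress=True)
servo_line([.504,.3805,.11],vel=.05)
s=observe();print("pulled",s["width"],s["grip_force"],s["ft_force"],s["ee_pos"])
servo_line([.504,.3805,.26],vel=.2)
s=observe();print(s["t"],s["width"],s["grip_force"],s["ft_force"])
c=np.array([.487,-.393]);d=np.array([np.cos(np.radians(12)),np.sin(np.radians(12))])
o=[180,-35,12]; p=np.r_[c+d*(.03-.0346*.574),.0423]
print(p,solve_ik(p,o),solve_ik(p+[0,0,.18],o))
```

```text
pulled 0.025742052927186697 29.909062385559082 [-0.4845  0.6552 -0.5027] [0.5039 0.3802 0.1096]
6.5167 0.026102489490418296 29.908789694309235 [-0.5782  0.1955 -1.6934]
[ 0.4969 -0.3909  0.0423] [-58.8737  -0.6243 101.5838  35.1905  70.1086   9.454 ] [-58.8737  -6.2695  88.3582  32.914   85.7909  20.2258]
```

Run:
```python
from h import *
np.set_printoptions(precision=4,suppress=True)
o=[180,-35,12]; p=np.array([.4969,-.3909,.0423])
reach(p+[0,0,.16],o)
print(servo_line(p,vel=.12,guard=5)); s=observe();print(s["t"],s["width"],s["ee_pos"],s["ft_force"])
cv2.imwrite("pics/s2.png",grab_frame("scene")[240:380,80:280])
command_gripper(.06);hold(.3)
servo_line(np.array(s["ee_pos"])+[-.08,-.01,.13],vel=.2)
im=grab_frame("scene")[240:380,80:280];a=cv2.imread("pics/s2.png")
cv2.imwrite("pics/s2.png",cv2.resize(np.hstack([a,im]),(800,280)));print(observe()["t"])
```

```text
False
10.7333 0.0256707903417085 [ 0.4973 -0.3915  0.0436] [-0.5488  0.6701 -1.2718]
12.7583
```

View pics/s2.png

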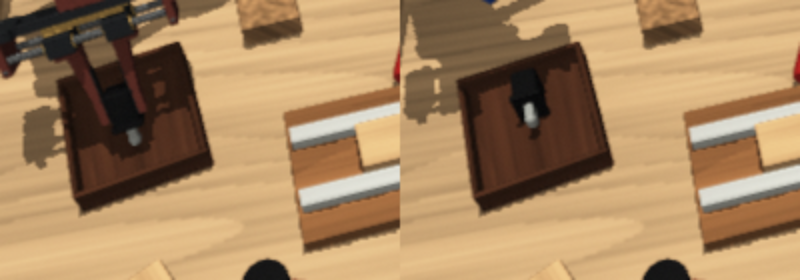

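The plug lies in the tray, crop (525,100) in the right half. Next is the board push, with closed fingers tilted 30° so the body and camera stay behind the raised clamp.

```bash
cat >> h.py <<'E'
O=np.array([.5667,.0171]);A=np.radians(3.7);EX=np.array([np.cos(A),np.sin(A)]);EY=np.array([-np.sin(A),np.cos(A)])
def st(x,y,z): return np.r_[O+x*EX+y*EY,z]
def inst(p): d=np.array(p[:2])-O; return np.array([d@EX,d@EY,p[2]])
E
python3 - <<'E'
from h import *
np.set_printoptions(precision=4,suppress=True)
o=[180,-30,93.7]
print(solve_ik(st(0,-.225,.029),o),solve_ik(st(0,-.04,.029),o))
command_gripper(0)
reach(st(0,-.225,.15),o)
print(servo_line(st(0,-.225,.029),vel=.12,guard=6)); hold(.2)
s=observe();f0=np.array(s["ft_force"]);print(s["t"],inst(s["ee_pos"]),f0)
hit=servo_line(st(0,-.190,.029),vel=.02,guard=5.0)
s=observe();print(hit,s["t"],inst(s["ee_pos"]),np.array(s["ft_force"])-f0)
if not hit:
  hit=servo_line(st(0,-.12,.029),vel=.03,guard=5.0)
  s=observe();print(hit,s["t"],inst(s["ee_pos"]),np.array(s["ft_force"])-f0)
E
```

```text
[-35.5584  25.5564  71.1863  23.341  102.2712 -38.1011] [-21.9337  12.1001  87.6391  26.8589  93.824  -27.0554]
False
16.1167 [ 0.0004 -0.2253  0.0299] [-0.1882  1.5953  0.1985]
False 18.0167 [ 0.     -0.1902  0.029 ] [ 0.4826 -4.3602 -0.3219]
False 20.5 [-0.     -0.1201  0.029 ] [ 0.5189 -3.4984 -0.0252]
```

Run:
```python
from h import *
np.set_printoptions(precision=4,suppress=True)
s=observe();print(s["ft_force"])
hit=servo_line(st(0,-.045,.029),vel=.02,guard=4.0)
s=observe();print(hit,s["t"],inst(s["ee_pos"]),s["ft_force"])
```

```text
[ 0.3307 -1.9031  0.1733]
True 21.9667 [ 0.0001 -0.1012  0.0288] [ 0.352  -1.7171  2.0681]
```

Run:
```python
from h import *
np.set_printoptions(precision=4,suppress=True)
for i in range(3):
  y=inst(observe()["ee_pos"])[1]
  hit=servo_line(st(0,y+.006,.029),vel=.008,guard=5.5)
  s=observe();print(hit,s["t"],inst(s["ee_pos"]),s["ft_force"])
  if hit: break
```

```text
True 22.35 [-0.     -0.1013  0.0283] [-0.1273 -1.4893  2.19  ]
```

Run:
```python
from h import *
np.set_printoptions(precision=4,suppress=True)
y=inst(observe()["ee_pos"])[1]
for i in range(1,9):
  servo_line(st(0,y+.0005*i,.029),vel=.01,guard=9);hold(.1)
  s=observe();f=s["ft_force"]@np.r_[EY,0];print(inst(s["ee_pos"]),f,s["ft_force"][2])
  if f<-7.5:break
print(s["t"])
cv2.imwrite("pics/s3.png",cv2.resize(grab_frame("scene")[200:370,215:545],(800,412)))
```

```text
[-0.0002 -0.1011  0.0285] -4.9468325405988205 -0.9274650199382631
[-0.0001 -0.101   0.0286] -5.910324974842699 -1.6722444185808822
[-0.     -0.1009  0.0286] -7.636293649388939 -0.5390189639082379
23.4083
```

View pics/s3.png

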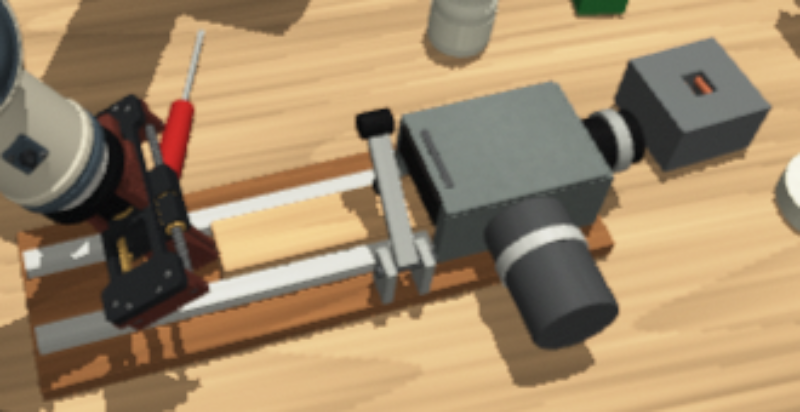

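The scene view shows an empty socket at (703,85), the board inside the hood past the mouth, and the clamp still raised with its tip at (375,122). The contact is rigid at about 9 N, well above sliding friction, and the board end is about 27 mm inside, which fits the stop's range. I'll back off and press the clamp.

Run:
```python
from h import *
np.set_printoptions(precision=4,suppress=True)
servo_line(st(0,-.125,.03),vel=.05)
servo_line(st(0,-.16,.2),vel=.2)
def tip(th,h=.011): return st(.065-.115*np.cos(th)+h*np.sin(th),.045,.056+.115*np.sin(th)+h*np.cos(th))
for th in (.55,.65,.7,.75,.85): print(th,tip(th,0)[2],pix("top",tip(th,0)),pix("scene",tip(th,0)))
o=[180,0,93.7]
reach(tip(.9)+[0,0,.04],o);hold(.1)
f0=observe()["ft_force"]
for th in np.arange(.9,.09,-.1):
  hit=servo_line(tip(th),vel=.06,guard=12)
  s=observe();print(round(th,2),hit,inst(s["ee_pos"]),s["ft_force"]-f0)
  if hit:break
print(s["t"])
```

```text
0.55 0.11610903132702581 [282.9377 202.4146] [365.1528 250.5639]
0.65 0.12559643665964454 [282.5832 198.8006] [366.6013 250.0964]
0.7 0.13008503403233448 [282.3969 196.8548] [367.3903 250.0756]
0.75 0.13438845740268343 [282.2052 194.8231] [368.2209 250.2008]
0.85 0.14239724659113367 [281.8079 190.5237] [370.0019 250.8998]
0.9 False [0.0022 0.0451 0.1533] [-0.3833  0.0115  0.2697]
0.8 False [-0.0073  0.0451  0.1464] [-0.3195  0.1443 -0.7421]
0.7 False [-0.016   0.045   0.1385] [ 0.0962  0.1366 -0.6102]
0.6 False [-0.024   0.045   0.1298] [1.0583 0.8397 0.7002]
0.5 False [-0.0311  0.045   0.1203] [-1.4316  0.7318  0.5099]
0.4 False [-0.0372  0.045   0.1103] [-0.6812  0.1011 -0.3241]
0.3 False [-0.0421  0.045   0.0998] [ 0.1784 -0.7131  0.9403]
0.2 False [-0.046   0.045   0.0889] [ 0.1559  0.5568 -0.0009]
0.1 False [-0.0488  0.045   0.0777] [-0.4882  0.7811 -0.3791]
29.6417
```

Run:
```python
from h import *
cv2.imwrite("pics/s4.png",cv2.resize(grab_frame("scene")[180:350,280:480],(700,595)))
```

```text
(no output)
```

View pics/s4.png

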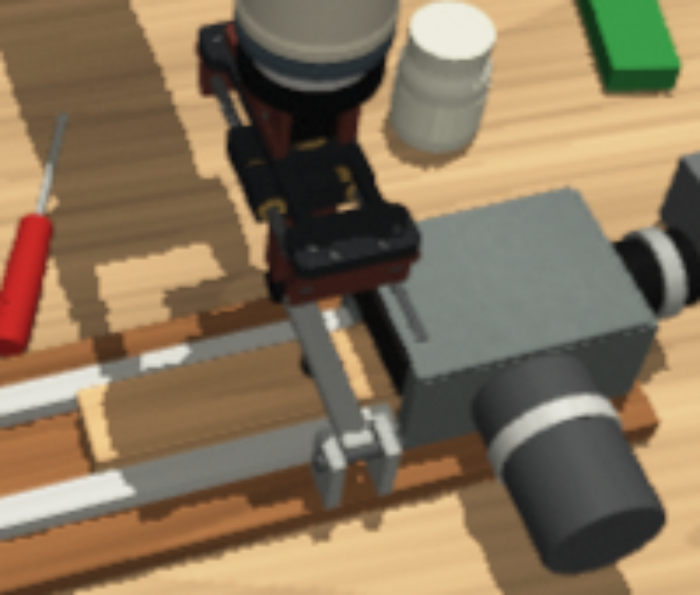

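The arm is nearly down under the fingers, with its tip near (310,300). I'll press on gently until contact is firm.

Run:
```python
from h import *
np.set_printoptions(precision=4,suppress=True)
f0=observe()["ft_force"]
for z in np.arange(.075,.056,-.0015):
  hit=servo_line(st(-.05,.045,z),vel=.02,guard=12);hold(.05)
  s=observe();f=s["ft_force"]-f0;print(round(z,4),hit,inst(s["ee_pos"]),f)
  if hit or f[2]>10:break
print(s["t"])
```

```text
0.075 False [-0.0501  0.045   0.075 ] [-1.2007  0.5563  0.3548]
0.0735 False [-0.0501  0.045   0.0734] [ 0.564  -0.0199  0.0814]
0.072 False [-0.05    0.045   0.0719] [-0.1199  0.3448 -0.0303]
0.0705 False [-0.0499  0.045   0.0711] [-2.5528 -0.903   5.8069]
0.069 False [-0.0498  0.045   0.0709] [-5.295  -1.6252 11.1934]
31.2833
```

Run:
```python
from h import *
np.set_printoptions(precision=4,suppress=True)
servo_line(st(-.05,.045,.2),vel=.15)
reach([.35,-.3,.3],[180,0,93.7]);hold(.2)
print(observe()["t"])
a=cv2.resize(grab_frame("scene")[210:350,280:480],(800,560),interpolation=cv2.INTER_CUBIC);cv2.imwrite("pics/s5.png",a)
t=grab_frame("top");cv2.imwrite("pics/t5.png",cv2.resize(t[120:310,120:520],(800,380)))
t=t.astype(int);r,b=t[...,2],t[...,0];m=((r>190)&(r-b>60)&(r-b<140)).astype(np.uint8);k=np.zeros_like(m);k[172:210,290:395]=m[172:210,290:395]
n,l,s,c=cv2.connectedComponentsWithStats(k);print(s[1:])
e=ray("top",(s[1:][s[1:,4].argmax(),0]+s[1:][s[1:,4].argmax(),2],189),.045);print("board end station",inst(e))
for u in (0,.08): print(pix("top",st(-.05,.045,.067)),pix("scene",st(-.05,.045,.067+u)))
```

```text
34.0167
[[290 181  49  23 921]]
board end station [ 0.0053 -0.0938  0.045 ]
[284.1796 213.6605] [360.7869 258.8884]
[284.1796 213.6605] [363.4    234.1377]
```

View pics/s5.png

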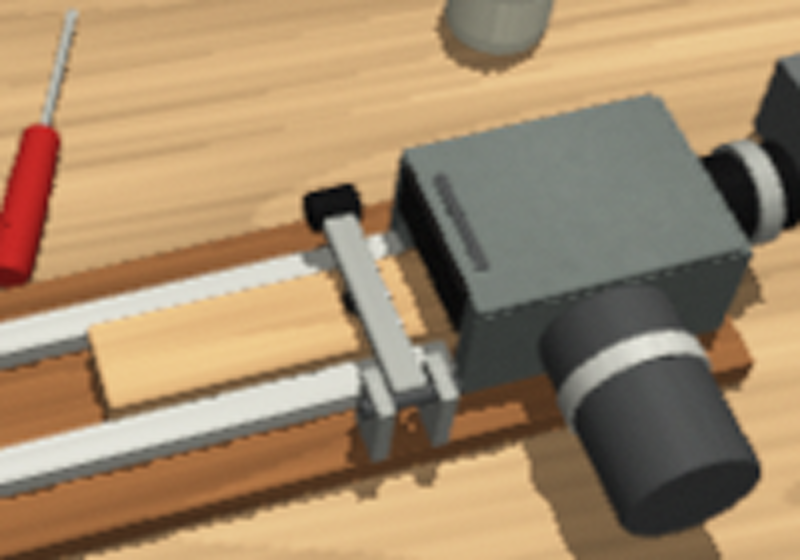

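View pics/t5.png

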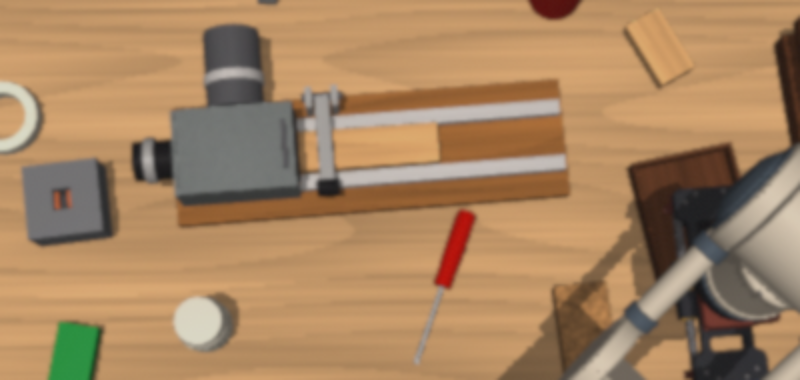

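The clamp arm lies level on the board: the tip is at scene px (363,262), where about (361,259) is expected at 0 rad. The board's free end is at station y ≈ -93 mm, as pushed, the socket is empty and the jar is standing.

```bash
python3 -c "
from workcell import *
print(sign_off())"
```

```text
the job is handed in; nothing more can be done
None
```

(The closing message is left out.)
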